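# Park the bench tools on their shadow tiles

## Robot

A 7-joint arm with a two-finger parallel gripper is mounted at the origin on a cart in front of the work surface, level with it; the furniture and walls round the work are solid. World frame = base frame: x ahead of the robot, y to its left, z up, the work surface at z = 0. Lengths are in m, angles in rad, forces in N, time in s.
With the tool pointing down it reaches from about 0.425 to 0.925 m from the base axis. Payload 6.8 kg.
Tool frame: the origin (TCP) lies between the finger pads; the fingertips stand 17 mm ahead of it and the grasp point (between the pads) lies 2 mm behind it; z points along the fingers, y is the line along which they close (so a half turn about z gives the same grasp; the last joint's range is limited). The gripper opens to 85 mm and grips with 20 to 120 N. Pads are 22 mm wide; open, the fingers measure 114 mm over their backs; the gripper's body (76 mm by 85 mm) begins 54 mm behind the grasp point. The pads swing forward as they close: fully open they stand 13 mm farther back than shut.
Start: joints at [-1.334, 0.477, 0.022, 1.555, -0.011, 1.109, -0.083], TCP at [0.228, 0.635, 0.248] pointing down, gripper open.
Joint ranges: [-2.96, 2.96], [-0.34, 2.1], [-1.41, 1.46], [0.24, 2.44], [-1.37, 4.51], [0.17, 1.92], [-2.96, 2.96]. Speed limits (rad/s): [2.39, 2.39, 3.14, 3.14, 3.14, 3.14, 3.14].

## Interface

Orientations are given as a unit quaternion [w, x, y, z].
In Python, from bench import ctrl gives the robot as it stands. The module is installed in compiled form; this text tells all that it offers.
- The arm moves only by the tool send_rows, never from a script. Its argument "commands" is a list of rows, each a list of 3 entries, a list of its own where there are three numbers: the shift along the tool's x, y, z in m, then the turn, a rotation vector about the tool's x, y, z in degrees, then the finger opening in m, from 0 to 0.0854. In form: [[[x, y, z], [rx, ry, rz], fingers], ...]. A call has 1 to 5 rows; each row shifts and turns the commanded pose from where the row before left it, along the tool's axes as they then stand; what a row does not reach is not made up. A row lasts 1/8 s, in which the tool goes at most 62.5 mm and 10.7 degrees, less where a joint would pass 70% of its speed; a pose out of reach is approached as far as the arm can. A call is refused whole if a number of a shift passes 0.0625 or a number of a turn 10.7, either way. A call with a gripper value outside its range is refused whole. The fingers move at their own pace and stop on an object; "force" is the grip in N (left out, the last holds). Time passes only in rows, so rows that do not move let the fingers close. It gives the time, the measured TCP pose, the force, the opening and the grip force at its end, in the units of the state.
- ctrl.observe(): the state, without advancing time (a new reading comes with each control period).
- ctrl.get_image(name): name is "side" or "top"; returns the picture (480x640x3 uint8, red, green, blue); there is no depth.
- ctrl.get_calibration(name): a dict with "K" (3x3 intrinsics, pixels), "rvec" (rotation vector, rad) and "tvec" (3), from world to camera coordinates, as OpenCV has them. Camera axes: x right, y down, z forward; pixel columns grow to the right and rows downward; lengths in m; the calibration is good to about 2 mm. A picture is of the moment at which its call begins. get_calibration takes no time and is no camera call.
- ctrl.job_done(): hands the job in; it is judged then, once.
The state is a dict: "clock": time; "joint_pos": joint angles; "qd": joint speeds; "effort": joint torques, N m; "position": TCP position; "orientation": TCP orientation; "contact_force": force on the tool from outside, world axes, zero at the start; "wrist_torque": the same for the moment, N m; "grip_width": opening from 0.0 (shut) to 1.0 (fully open); "gripper_force": force on a finger pad.
Only numpy, scipy, OpenCV 4.12 (cv2) and the standard library are available. Lean on these libraries where they do the work, as an engineer would, in place of code of your own. Each camera call takes 0.05 s, during which the arm holds its last target. There are 200 camera calls.

## Task

Tidy the bench: put the timer, the roll of tape, the small white bottle and the blue-capped marker each on the white tile whose dark silhouette has its shape, centred on the silhouette and lined up with it, flat on the tile (the bottle upright). Leave the small green-capped tube in their midst standing where it is.

Things in the scene. Friction and masses are not known exactly. Their poses are not given: they have to be found in the camera images.
- timer_center (a point): Grey-white lab timer lying flat on the bench, nearly square, 60 (its x) x 58 (its y) x 14 mm high (16 with its raised buttons). This point is its centre, 7 mm above its underside; z up. Its sides can be gripped across either way.
- tape_center (a point): Roll of cream tape lying flat on the bench, outer diameter 61 mm, 19 mm high, with a hole in the middle (grip it round the outside; do not count on the hole being open). This point is its centre, 9.5 mm above its underside; z up.
- bottle_center (a point): Small white screw-cap bottle standing upright, 25 mm diameter, 58 mm high, light. This point is its centre, 29 mm above its underside; z up.
- marker_center (a point): Felt marker with white barrel and blue cap, lying on the bench, 132 mm long (its y axis) x 15 mm wide (its x axis) x 15 mm high. This point is its centre, 8 mm above its underside; z up. It does not roll.
- tile_square_center (a point): White plastic plate 84 x 84 mm, 4 mm thick, lying fixed on the bench, with a dark flat silhouette: a square with rounded corners, 66 (x) x 64 (y) mm, the place of the timer. This point is the centre of the silhouette, on the plate's upper face, 4 mm above the bench; x and y run along the sides of the square. The timer may be turned by quarter turns.
- tile_ring_center (a point): White plastic plate 84 x 84 mm, 4 mm thick, lying fixed on the bench, with a dark flat silhouette: a ring of 67 mm outer diameter with a white middle of 33 mm, the place of the tape roll. This point is the centre of the silhouette, on the plate's upper face, 4 mm above the bench; its yaw is of no importance.
- tile_disc_center (a point): White plastic plate 60 x 60 mm, 4 mm thick, lying fixed on the bench, with a dark flat silhouette: a small disc of 31 mm diameter, the place of the small bottle. This point is the centre of the silhouette, on the plate's upper face, 4 mm above the bench; its yaw is of no importance.
- tile_bar_center (a point): White plastic plate 34 x 156 mm, 4 mm thick, lying fixed on the bench, with a dark flat silhouette: a long bar 138 (along y) x 21 mm, the place of the marker. This point is the centre of the silhouette, on the plate's upper face, 4 mm above the bench; the bar runs along its y axis; the marker may point either way along it.
- cryo_a_center (a point): Bystander: small screw-cap tube with a green cap standing upright on the bench among the work, 14 mm diameter, 46 mm high. This point is its centre, 23 mm above its underside. Loose and easily knocked over; not to be moved.
- hanging_pipette (a point): Fixed obstacle: the lower end of the thick grey body of a pipette that hangs upright at the front edge of the shelf behind the work. The body is about 40 mm thick and reaches from this height up to the shelf (front edge at x = 0.725 m, 0.35 m above the bench). Keep the gripper and wrist on the robot's side of it when swinging across.
Not all that is in view belongs to the job. Leave any orange look-alike of the part that bears tile_disc_center alone.

How it is judged:
At the end, for the whole second after the job is handed in: Each thing rests released and still on its own tile: centre within 10 mm of the silhouette's, height within 4 mm, tilt under 0.12 rad; marker along its bar and timer square to its outline (any quarter turn) within 0.2 rad; the green-capped tube stands within 30 mm of its start (horizontal distance between timer_center and tile_square_center below 0.01 m and z of timer_center in the frame of tile_square_center between 0.003 and 0.011 m and angle between each of timer_center, tape_center, bottle_center, marker_center's own z axis and vertical below 0.12 rad and linear speed of each of timer, tape, bottle, marker below 0.02 m/s and horizontal distance between tape_center and tile_ring_center below 0.01 m and z of tape_center in the frame of tile_ring_center between 0.0055 and 0.0135 m and horizontal distance between bottle_center and tile_disc_center below 0.01 m and z of bottle_center in the frame of tile_disc_center between 0.025 and 0.033 m and horizontal distance between marker_center and tile_bar_center below 0.01 m and z of marker_center in the frame of tile_bar_center between 0.004 and 0.012 m and angle between the y axis of marker_center and the y axis of tile_bar_center, either way round below 0.2 rad and (angle between the x axis of timer_center and the x axis of tile_square_center, either way round below 0.2 rad or angle between the x axis of timer_center and the y axis of tile_square_center, either way round below 0.2 rad) and not (distance of cryo_a_center from where it was at the start of the episode above 0.03 m or angle between cryo_a_center's own z axis and vertical above 0.6 rad)); the robot touches nothing.
It fails at once if the small green-capped tube is knocked over or moved more than 30 mm ((distance of cryo_a_center from where it was at the start of the episode above 0.03 m or angle between cryo_a_center's own z axis and vertical above 0.6 rad)).
It also fails if it takes over 109 s, if anything falls off the work surface, if the arm or the gripper's body presses on something with over 40 N, if the wrist force passes 120 N, or if a joint passes its speed limit or range.

## Working session

There is one attempt and no reset: what is moved stays moved. The work goes in short steps, Python scripts to look and compute and a tool call to move; the robot and the scene stay as the last step left them, time stands still between calls to the robot, and variables do not carry over. Pictures are saved under pics/ and viewed, at most 14 in all, crops included, and the job is handed in when it is done.

Besides the shell and the picture viewer there is one more tool, called after ">>>" as name([rows], argument=value, ...), one row to a line, values as JSON. send_rows: Moves the arm, as the interface text tells. Its arguments: {"type":"object","properties":{"commands":{"type":"array"},"force":{"type":"number"}},"required":["commands"]}

```bash
mkdir -p pics
python3 - <<'E'
from bench import ctrl
import cv2,numpy as np
for n in("top","side"):
    im=ctrl.get_image(n); cv2.imwrite(f"pics/{n}0.png",im[:,:,::-1])
    c=ctrl.get_calibration(n); R=cv2.Rodrigues(c["rvec"])[0]; print(n,c["K"].tolist(),"cam",-R.T@c["tvec"].ravel(),R.round(2).tolist())
s=ctrl.observe(); print({k:np.round(v,3).tolist() for k,v in s.items()})
E
```

```text
top [[523.4043505608619, 0.0, 313.6782819727796], [0.0, 523.4043505608619, 248.1556152823398], [0.0, 0.0, 1.0]] cam [0.44692265 0.0437303  1.31071075] [[0.01, -1.0, -0.01], [-1.0, -0.01, -0.08], [0.08, 0.01, -1.0]]
side [[484.2990700551003, 0.0, 320.7877856008879], [0.0, 484.2990700551003, 242.71770478393725], [0.0, 0.0, 1.0]] cam [ 0.03783747 -0.84068506  0.59303274] [[0.87, -0.5, -0.02], [-0.21, -0.34, -0.92], [0.45, 0.8, -0.4]]
{'clock': 0.1, 'joint_pos': [-1.334, 0.478, 0.022, 1.556, -0.012, 1.109, -0.083], 'qd': [0.002, -0.002, -0.002, -0.003, 0.0, 0.001, 0.001], 'effort': [0.005, -59.777, 1.614, -28.196, 0.013, 0.005, -0.0], 'position': [0.228, 0.635, 0.247], 'orientation': [-0.0, 0.172, 0.985, -0.001], 'contact_force': [0.685, -0.411, -0.755], 'wrist_torque': [0.025, -0.042, -0.014], 'gripper_force': 0.0, 'grip_width': 1.001}
```

View pics/top0.png

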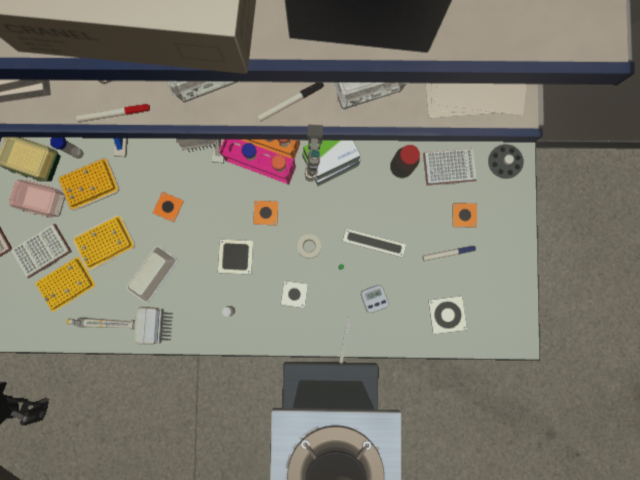

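View pics/side0.png

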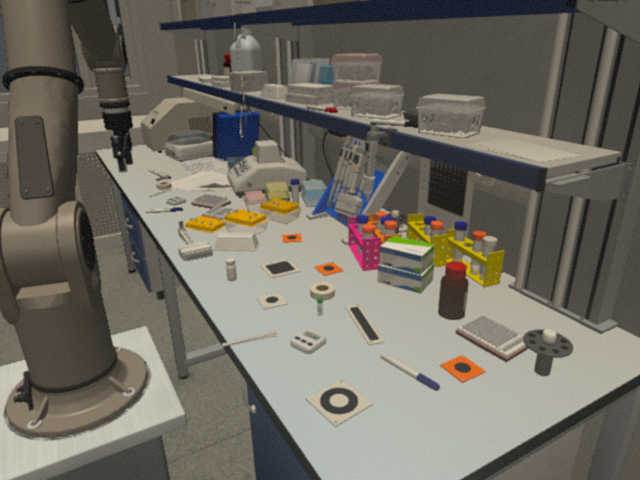

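The top view shows these:
- **Items:** timer (374,298), tape (309,245), bottle (228,311), marker (449,253), cryo tube (341,267).
- **Tiles:** square (236,256), ring (447,315), disc (294,294), bar (375,242).

What could be mistaken:
- **Disc tile:** white (294,294), or orange (168,207), (265,212) and (465,215). I choose the white one.
- **Marker:** blue-capped at (449,253), or shelf pens at (112,112) and (290,101). I choose the blue-capped one on the bench.
- **Bottle:** white at (228,311), or brown at (405,161). I choose the white one.
- **Tape and ring:** tape at (309,245), ring tile at (447,315), round rack at (506,161).

```bash
cat > h.py <<'E'
import cv2,numpy as np
from bench import ctrl
def ray(n,uv,z):
    c=ctrl.get_calibration(n);R=cv2.Rodrigues(c["rvec"])[0];C=-R.T@np.ravel(c["tvec"])
    d=R.T@np.linalg.inv(c["K"])@[uv[0],uv[1],1]
    return C+d*(z-C[2])/d[2]
def blobs(m,box,amin=8):
    x0,y0,x1,y1=box; r=np.zeros_like(m); r[y0:y1,x0:x1]=m[y0:y1,x0:x1]
    cs,_=cv2.findContours(r,cv2.RETR_EXTERNAL,cv2.CHAIN_APPROX_NONE)
    return sorted([c for c in cs if cv2.contourArea(c)>=amin],key=cv2.contourArea,reverse=True)
def rect(n,c,z):
    # world min-area rectangle of contour on plane z
    p=np.array([ray(n,q[0],z)[:2] for q in c],np.float32)*1000
    (cx,cy),(w,h),a=cv2.minAreaRect(p); 
    return np.round([cx,cy,w,h,a],1)
E
python3 - <<'E'
from h import *
im=cv2.imread("pics/top0.png")
cv2.imwrite("pics/crop0.png",cv2.resize(im[195:345,200:500],None,fx=2.6,fy=2.6,interpolation=cv2.INTER_CUBIC))
hsv=cv2.cvtColor(im,cv2.COLOR_BGR2HSV);print("bench",hsv[275,420],"tile",hsv[286,288],"dark",hsv[256,236],"timer",hsv[290,366],"tape",hsv[245,300],"bottle",hsv[311,228])
E
```

```text
bench [ 44  23 168] tile [ 37  20 212] dark [25 22 70] timer [100   9 164] tape [ 29  30 181] bottle [ 60   4 185]
```

View pics/crop0.png

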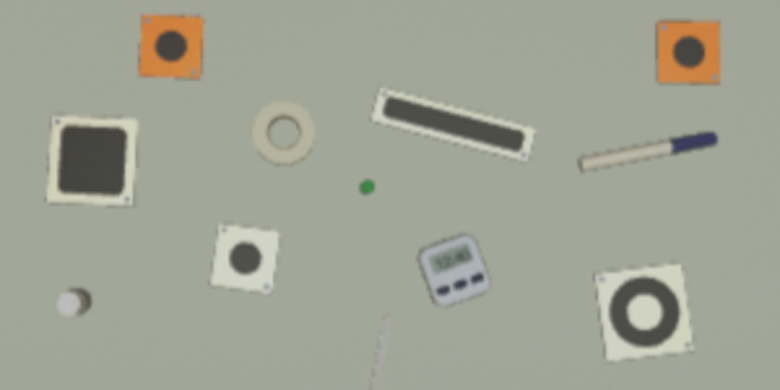

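The close crop confirms the choices: white disc tile at crop (245,258), square tile (92,160), ring tile (645,312), bar tile (455,123), timer (455,270), tape (284,132), marker (648,150), bottle (74,302) and green tube (367,187). Next I measure them.

Run:
```python
from h import *
im=cv2.imread("pics/top0.png")
lab=cv2.cvtColor(im,cv2.COLOR_BGR2LAB).astype(float)
med=np.median(lab[195:345,200:500].reshape(-1,3),0)
d=(np.linalg.norm(lab-med,axis=2)>9).astype(np.uint8)*255
dark=(cv2.cvtColor(im,cv2.COLOR_BGR2GRAY)<120).astype(np.uint8)*255
B=dict(timer=(d,(352,278,396,320),.014),tape=(d,(292,228,326,264),.019),bottle=(d,(215,298,242,322),.058),marker=(d,(415,238,485,268),.010),
 sq=(dark,(222,242,250,272),.004),ring=(dark,(430,298,465,332),.004),disc=(dark,(284,284,304,304),.004),bar=(dark,(342,226,408,258),.004),cryo=(d,(333,259,349,276),.046))
for k,(m,b,z) in B.items():
    for c in blobs(m,b)[:2]: print(k,rect("top",c,z),cv2.contourArea(c),c.reshape(-1,2).min(0),c.reshape(-1,2).max(0))
# side: bottle, timer, tape for check
s=cv2.imread("pics/side0.png")
ds=(np.linalg.norm(cv2.cvtColor(s,cv2.COLOR_BGR2LAB).astype(float)-cv2.cvtColor(s,cv2.COLOR_BGR2LAB)[320,290],axis=2)>14).astype(np.uint8)*255
for k,b in dict(bottle=(220,250,242,286),cryo=(312,290,330,320)).items():
    for c in blobs(ds,b)[:2]: print("side",k,c.reshape(-1,2).min(0),c.reshape(-1,2).max(0))
hs=cv2.cvtColor(s,cv2.COLOR_BGR2GRAY)
for k,b,z in (("disc",(258,290,288,308),.004),("ring",(308,380,372,425),.004),("sq",(262,258,300,280),.004),("bar",(345,303,385,345),.004)):
    for c in blobs((hs<110).astype(np.uint8)*255,b)[:1]: print("side",k,rect("side",c,z))
for uv in ((231,260),): print("bottle side cap top",ray("side",uv,.058))
```

```text
timer [425.2 -90.6  63.5  60.8  19.1] 559.5 [360 284] [388 313]
tape [552.3  72.6  59.6  57.    0.7] 427.5 [297 234] [320 258]
bottle [392.7 260.4  26.1  31.1   0.7] 109.5 [222 305] [235 316]
marker [ 540.6 -276.1   19.   137.5   12. ] 338.5 [422 245] [476 261]
sq [526.  256.5  62.3  63.8  88.1] 575.5 [223 243] [248 269]
ring [ 387.4 -273.    61.4   62.     0.7] 507.0 [435 302] [460 327]
disc [433.2 107.5  24.8  24.9   0.7] 86.5 [289 289] [299 299]
bar [564.8 -91.  135.   18.6  75.7] 341.5 [348 233] [400 252]
cryo [501.2  -5.9  13.6  17.1  45.6] 29.0 [338 263] [344 270]
side bottle [225 259] [237 281]
side bottle [220 250] [241 251]
side cryo [312 290] [329 315]
side disc [435.2 105.8  23.9  26.6  58.6]
side ring [ 389.6 -273.7   62.7   64.7   59. ]
side sq [527.2 255.1  60.4  62.   86.3]
side bar [566.6 -91.6 135.1  18.8  75.4]
bottle side cap top [0.39352469 0.25879854 0.058     ]
```

>>> send_rows([
  [[0,0,0.03],[0,0,-9.9],0.085],
  [[0,0,0.03],[0,0,-9.9],0.085],
  [[-0.024,-0.053,0],[0,0,0],0.085],
  [[-0.024,-0.053,0],[0,0,0],0.085],
  [[-0.024,-0.053,0],[0,0,0],0.085],
])

```text
clock: 0.72
position: [0.3008, 0.4743, 0.1878]
orientation: [-0.0, -0.0, 1.0, -0.0]
contact_force: [1.0, -0.5, 0.4]
grip_width: 0.993
gripper_force: 0.0
```

```bash
cat > d.py <<'E'
# usage: d.py x y z yaw(deg) [x y z yaw ...]: shifts in tool frame from the measured pose, then turn
import sys; from h import *; from scipy.spatial.transform import Rotation as Ro
s=ctrl.observe(); w,x,y,z=s["orientation"]; R=Ro.from_quat([x,y,z,w]).as_matrix(); p=np.array(s["position"])
psi=np.degrees(np.arctan2(R[1,1],R[0,1]))
print("t",round(float(s["clock"]),2),"p",p.round(4),"yaw",psi.round(1),"tilt",R[:,2].round(3),"grip",round(float(s["grip_width"]),3),round(float(s["gripper_force"]),1),"F",np.round(s["contact_force"],1))
a=list(map(float,sys.argv[1:5]))
if a:
    print("shift",(R.T@(np.array(a[:3])-p)).round(4),"rz",round(-((a[3]-psi+180)%360-180),1))
E
python3 d.py .394 .265 .12 90
python3 - <<'E'
from h import *
print(ray("side",(231,270),.029))
E
```

```text
t 0.72 p [0.3008 0.4743 0.1878] yaw 90.0 tilt [-0.    -0.001 -1.   ] grip 0.993 0.0 F [ 1.  -0.5  0.4]
shift [-0.093  -0.2093  0.0679] rz 0.0
[0.39140652 0.26041108 0.029     ]
```

>>> send_rows([
  [[-0.023,-0.052,0.01],[0,0,0],0.06],
  [[-0.023,-0.052,0.01],[0,0,0],0.06],
  [[-0.023,-0.052,0.01],[0,0,0],0.06],
  [[-0.024,-0.053,0.038],[0,0,0],0.06],
  [[0,0,0.04],[0,0,0],0.06],
], force=25)

```text
clock: 1.35
position: [0.3932, 0.2685, 0.0838]
orientation: [0.001, 0.003, 1.0, -0.0]
contact_force: [0.6, 1.2, -0.2]
grip_width: 0.701
gripper_force: 0.0
```

```bash
python3 d.py .394 .265 .035 90
python3 - <<'E'
from h import *
a=ctrl.get_image("side")[:,:,::-1];cv2.imwrite("pics/s1.png",cv2.resize(a[180:330,140:340],None,fx=4,fy=4))
E
```

```text
t 1.35 p [0.3932 0.2685 0.0838] yaw 89.6 tilt [ 0.002 -0.001 -1.   ] grip 0.701 0.0 F [ 0.6  1.2 -0.2]
shift [-0.0007 -0.0034  0.0488] rz -0.4
```

View pics/s1.png

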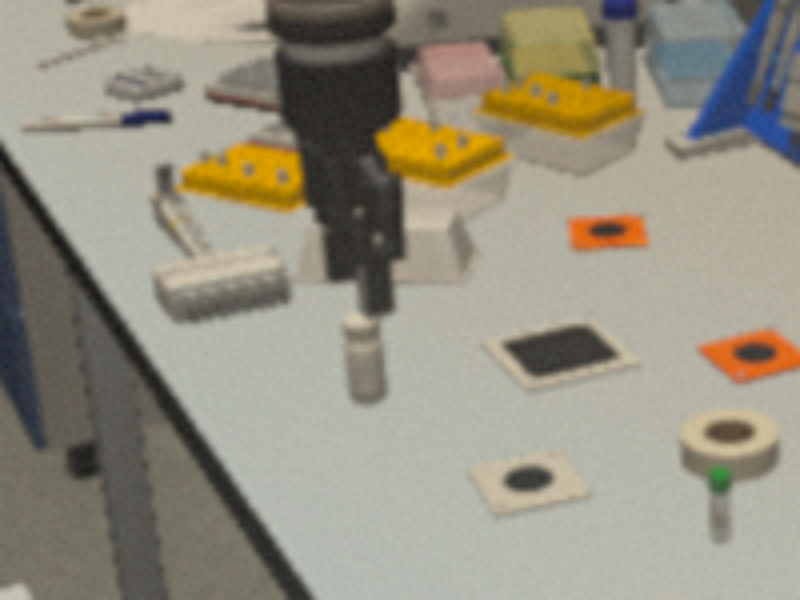

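The crop shows the gripper straddling the bottle, which is at crop (363,360). Further away, at crop (100,120), (145,80) and (95,20), are look-alike marker, timer and tape that are out of reach, so the near ones are the job.

>>> send_rows([
  [[0,0,0],[0,0,0],0.06],
  [[0,0,0.0],[0,0,0],0.06],
])

```text
clock: 1.65
position: [0.3914, 0.2742, 0.0854]
orientation: [0.001, -0.001, 1.0, 0.001]
contact_force: [0.2, 0.7, 0.3]
grip_width: 0.698
gripper_force: 0.0
```

```bash
python3 d.py .394 .265 .035 90
```

```text
t 1.65 p [0.3914 0.2742 0.0854] yaw 90.1 tilt [ 0.001  0.002 -1.   ] grip 0.698 0.0 F [0.2 0.7 0.3]
shift [-0.0025 -0.0093  0.0504] rz 0.1
```

>>> send_rows([
  [[-0.0025,-0.009,0],[0,0,0],0.06],
  [[0,0,0.025],[0,0,0],0.06],
  [[0,0,0.025],[0,0,0],0.06],
  [[0,0,0],[0,0,0],0.0],
  [[0,0,0],[0,0,0],0.0],
], force=25)

```text
clock: 2.28
position: [0.3941, 0.264, 0.0351]
orientation: [0.001, -0.0, 1.0, 0.0]
contact_force: [-0.1, -0.7, 0.5]
grip_width: 0.286
gripper_force: 5.1
```

>>> send_rows([
  [[0,0,0],[0,0,0],0.0],
  [[0,0,0],[0,0,0],0.0],
])

```text
clock: 2.52
position: [0.3943, 0.2642, 0.0351]
orientation: [0.001, -0.0, 1.0, 0.001]
contact_force: [-0.8, -0.1, 5.8]
grip_width: 0.275
gripper_force: 26.4
```

```bash
python3 d.py .434 .107 .041 90
```

```text
t 2.52 p [0.3943 0.2642 0.0351] yaw 90.0 tilt [ 0.002  0.001 -1.   ] grip 0.275 26.4 F [-0.8 -0.1  5.8]
shift [-0.0396 -0.1573 -0.006 ] rz 0.0
```

>>> send_rows([
  [[0,0,-0.04],[0,0,0],0.0],
  [[-0.01,-0.039,0],[0,0,0],0.0],
  [[-0.01,-0.04,0],[0,0,0],0.0],
  [[-0.01,-0.039,0],[0,0,0],0.0],
  [[-0.01,-0.039,0],[0,0,0],0.0],
])

```text
clock: 3.15
position: [0.434, 0.1056, 0.0745]
orientation: [0.0, -0.001, 1.0, 0.0]
contact_force: [-0.1, -0.2, -0.4]
grip_width: 0.277
gripper_force: 25.9
```

>>> send_rows([
  [[0,0,0],[0,0,0],0.0],
  [[0,0,0],[0,0,0],0.0],
])

```text
clock: 3.4
position: [0.4337, 0.1073, 0.0743]
orientation: [0.0, -0.0, 1.0, 0.0]
contact_force: [-0.1, 0.5, -0.3]
grip_width: 0.272
gripper_force: 25.9
```

```bash
python3 d.py .434 .107 .0397 90;  python3 - <<'E'
from h import *
a=ctrl.get_image("side")[:,:,::-1];cv2.imwrite("pics/s2.png",cv2.resize(a[200:320,200:360],None,fx=4,fy=4))
E
```

```text
t 3.4 p [0.4337 0.1073 0.0743] yaw 90.0 tilt [ 0.     0.001 -1.   ] grip 0.272 25.9 F [-0.1  0.5 -0.3]
shift [-0.0003 -0.0003  0.0346] rz 0.0
```

View pics/s2.png

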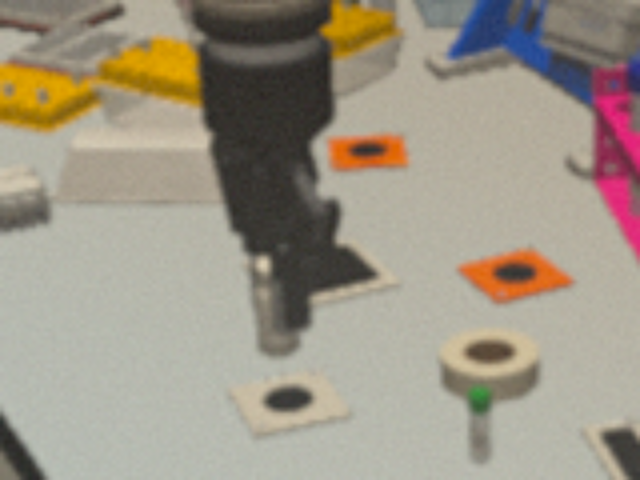

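The bottle is held upright with its base at crop (278,350), about 35 mm above the disc at (288,398). I lower and release it.

>>> send_rows([
  [[0,0,0.02],[0,0,0],0.0],
  [[0,0,0.0145],[0,0,0],0.0],
  [[0,0,0],[0,0,0],0.0],
  [[0,0,0],[0,0,0],0.05],
  [[0,0,0],[0,0,0],0.06],
])

```text
clock: 4.08
position: [0.4336, 0.1069, 0.0397]
orientation: [0.0, -0.001, 1.0, 0.0]
contact_force: [0.7, -0.5, 0.2]
grip_width: 0.689
gripper_force: 0.0
```

>>> send_rows([
  [[0,0,0],[0,0,0],0.06],
  [[0,0,-0.03],[0,0,0],0.06],
  [[0,0,-0.06],[0,0,0],0.08],
  [[0,0,-0.03],[0,0,0],0.08],
])

```text
clock: 4.58
position: [0.4346, 0.107, 0.1624]
orientation: [0.002, -0.0, 1.0, 0.001]
contact_force: [0.7, 0.3, -0.5]
grip_width: 0.936
gripper_force: 0.0
```

```bash
python3 d.py .5523 .0726 .1 90
```

```text
t 4.58 p [0.4346 0.107  0.1624] yaw 90.0 tilt [ 0.003  0.001 -1.   ] grip 0.936 0.0 F [ 0.7  0.3 -0.5]
shift [-0.1175 -0.0345  0.0627] rz 0.0
```

>>> send_rows([
  [[-0.04,-0.012,0.01],[0,0,0],0.085],
  [[-0.04,-0.012,0.02],[0,0,0],0.085],
  [[-0.0375,-0.0105,0.02],[0,0,0],0.085],
  [[0,0,0.01],[0,0,0],0.085],
  [[0,0,0],[0,0,0],0.085],
], force=40)

```text
clock: 5.2
position: [0.5496, 0.0724, 0.0987]
orientation: [-0.001, -0.0, 1.0, -0.0]
contact_force: [-0.6, -0.2, -0.3]
grip_width: 0.996
gripper_force: 0.0
```

```bash
python3 d.py .5523 .0726 .019 90
python3 - <<'E'
from h import *
for n in("side","top"):
    a=ctrl.get_image(n)[:,:,::-1];cv2.imwrite(f"pics/{n}3.png",a)
a=cv2.imread("pics/side3.png")[210:330,240:400];b=cv2.imread("pics/top3.png")[210:330,240:400]
cv2.imwrite("pics/c3.png",np.hstack([cv2.resize(i,None,fx=2.5,fy=2.5,interpolation=2) for i in(a,b)]))
E
```

```text
t 5.2 p [0.5496 0.0724 0.0987] yaw 90.0 tilt [-0.003 -0.    -1.   ] grip 0.996 0.0 F [-0.6 -0.2 -0.3]
shift [-0.0029  0.0003  0.0797] rz 0.0
```

View pics/c3.png

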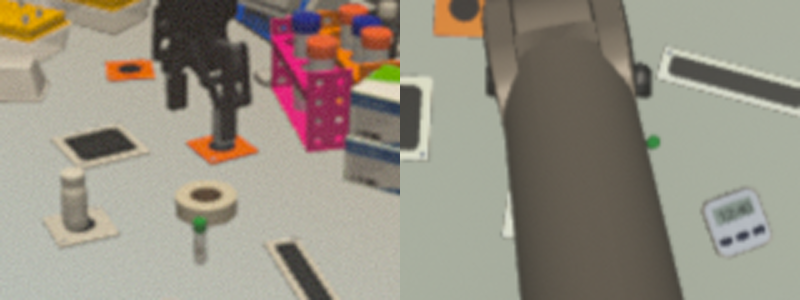

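The side view (left) shows the bottle standing on its disc at (73,210), slightly to the left of centre, with the tape at (205,205) below the open gripper. The top view (right) shows the arm covering the tape. I lower onto the tape.

>>> send_rows([
  [[-0.0028,0,0.03],[0,0,0],0.085],
  [[0,0,0.03],[0,0,0],0.085],
  [[0,0,0.0195],[0,0,0],0.085],
  [[0,0,0],[0,0,0],0.05],
  [[0,0,0],[0,0,0],0.05],
], force=40)

```text
clock: 5.92
position: [0.5545, 0.0727, 0.0214]
orientation: [0.001, -0.0, 1.0, 0.0]
contact_force: [-0.2, 0.3, -0.5]
grip_width: 0.679
gripper_force: 42.7
```

>>> send_rows([
  [[0,0,0],[0,0,0],0.05],
  [[0,0,0],[0,0,0],0.05],
])

```text
clock: 6.18
position: [0.5547, 0.0725, 0.0211]
orientation: [0.001, -0.0, 1.0, 0.0]
contact_force: [-0.9, 0.7, 6.5]
grip_width: 0.678
gripper_force: 43.3
```

```bash
python3 d.py .3885 -.2733 .1 90
```

```text
t 6.17 p [0.5547 0.0725 0.0211] yaw 90.0 tilt [ 0.002  0.    -1.   ] grip 0.678 43.3 F [-0.9  0.7  6.5]
shift [ 0.1663 -0.3457 -0.0793] rz 0.0
```

>>> send_rows([
  [[0,0,-0.05],[0,0,0],0.05],
  [[0,0,-0.05],[0,0,0],0.05],
  [[0.0,-0.03,0],[0,0,0],0.05],
  [[0.027,-0.05,0],[0,0,0],0.05],
  [[0.027,-0.05,0],[0,0,0],0.05],
])

```text
clock: 6.8
position: [0.4996, -0.0589, 0.1206]
orientation: [0.001, -0.001, 1.0, -0.0]
contact_force: [0.1, -1.3, -0.7]
grip_width: 0.685
gripper_force: 43.4
```

>>> send_rows([
  [[0.027,-0.05,0],[0,0,0],0.05],
  [[0.027,-0.05,0],[0,0,0],0.05],
  [[0.027,-0.05,0],[0,0,0],0.05],
  [[0.029,-0.05,0],[0,0,0],0.05],
  [[0,0,0],[0,0,0],0.05],
])

```text
clock: 7.42
position: [0.3872, -0.262, 0.1205]
orientation: [-0.0, 0.004, 1.0, -0.001]
contact_force: [1.0, 0.2, -0.8]
grip_width: 0.677
gripper_force: 43.4
```

```bash
python3 d.py .3905 -.2733 .0255 90
python3 - <<'E'
from h import *
for n in("side","top"):
    a=ctrl.get_image(n)[:,:,::-1];cv2.imwrite(f"pics/{n}4.png",a)
a=cv2.imread("pics/side4.png")[250:450,200:466];b=cv2.imread("pics/top4.png")[210:360,210:490]
cv2.imwrite("pics/c4.png",np.vstack([cv2.resize(i,(560,y),interpolation=2) for i,y in((a[:130],274),(b,300))]))
print(ctrl.observe()["joint_pos"])
E
```

```text
t 7.42 p [ 0.3872 -0.262   0.1205] yaw 89.5 tilt [-0.    -0.002 -1.   ] grip 0.677 43.4 F [ 1.   0.2 -0.8]
shift [-0.0034 -0.0112  0.095 ] rz -0.5
[ 0.31019564  0.32200667  0.16631911  2.16209275 -0.08568175  0.66292728
  2.10536668]
```

View pics/c4.png

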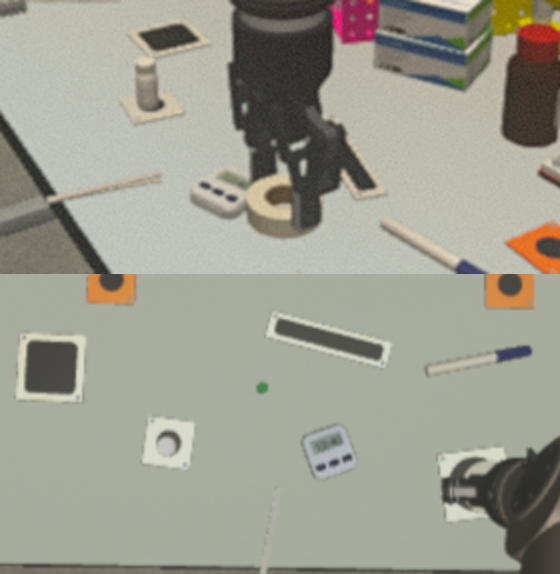

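The tape is held flat above the ring tile. In the lower top view the bottle is centred on its disc at (168,443), and the green tube stands untouched at (262,388). I lower the tape.

>>> send_rows([
  [[-0.003,-0.011,0.03],[0,0,0],0.05],
  [[0,0,0.03],[0,0,0],0.05],
  [[0,0,0.015],[0,0,0],0.05],
  [[0,0,0],[0,0,0],0.05],
])

```text
clock: 8.02
position: [0.3933, -0.2675, 0.0445]
orientation: [-0.001, -0.001, 1.0, 0.001]
contact_force: [-0.6, -0.3, -0.4]
grip_width: 0.68
gripper_force: 43.4
```

```bash
python3 d.py .3905 -.2733 .0255 90
```

```text
t 8.03 p [ 0.3933 -0.2675  0.0445] yaw 90.2 tilt [-0.002  0.001 -1.   ] grip 0.68 43.4 F [-0.6 -0.3 -0.4]
shift [ 0.0028 -0.0058  0.019 ] rz 0.2
```

>>> send_rows([
  [[0.0028,-0.0058,0.01],[0,0,0],0.05],
  [[0,0,0.0085],[0,0,0],0.05],
  [[0,0,0],[0,0,0],0.05],
])

```text
clock: 8.4
position: [0.3901, -0.2745, 0.0262]
orientation: [-0.0, -0.0, 1.0, 0.0]
contact_force: [-0.3, -0.2, -0.9]
grip_width: 0.683
gripper_force: 43.4
```

```bash
python3 d.py .3905 -.2733 .0255 90
```

```text
t 8.4 p [ 0.3901 -0.2745  0.0262] yaw 90.0 tilt [-0.001  0.    -1.   ] grip 0.683 43.4 F [-0.3 -0.2 -0.9]
shift [-0.0004  0.0012  0.0007] rz 0.0
```

>>> send_rows([
  [[0,0,0.0005],[0,0,0],0.08],
  [[0,0,0],[0,0,0],0.085],
  [[0,0,0],[0,0,0],0.085],
  [[0,0,-0.03],[0,0,0],0.085],
  [[0,0,-0.05],[0,0,9.75],0.085],
])

```text
clock: 9.02
position: [0.3894, -0.274, 0.106]
orientation: [-0.002, 0.086, 0.996, 0.001]
contact_force: [1.3, -0.4, 0.5]
grip_width: 0.995
gripper_force: 0.0
```

>>> send_rows([
  [[0,0,-0.02],[0,0,9.75],0.06],
  [[0,0,0],[0,0,9.75],0.06],
  [[0,0,0],[0,0,9.75],0.06],
  [[0,0,0],[0,0,9.75],0.06],
  [[0,0,0],[0,0,9.75],0.06],
])

```text
clock: 9.65
position: [0.3904, -0.2744, 0.1263]
orientation: [0.0, 0.491, 0.871, 0.0]
contact_force: [0.1, -0.0, 0.5]
grip_width: 0.701
gripper_force: 0.0
```

>>> send_rows([
  [[0,0,0],[0,0,9.75],0.06],
  [[0,0,0],[0,0,9.75],0.06],
])

```text
clock: 9.9
position: [0.3904, -0.2744, 0.1262]
orientation: [0.0, 0.631, 0.776, 0.0]
contact_force: [1.3, -0.6, -0.2]
grip_width: 0.7
gripper_force: 0.0
```

```bash
python3 d.py .5406 -.2761 .1 12
python3 - <<'E'
from h import *
for n in("side","top"):
    a=ctrl.get_image(n)[:,:,::-1];cv2.imwrite(f"pics/{n}5.png",a)
s=cv2.imread("pics/side5.png")
# marker in side view vs bench, ray at z=.0075
lab=cv2.cvtColor(s,cv2.COLOR_BGR2LAB).astype(float);d=(np.linalg.norm(lab-lab[345,420],axis=2)>13).astype(np.uint8)*255
for c in blobs(d,(376,349,444,396),60): print("side marker",rect("side",c,.0075),c.reshape(-1,2).min(0),c.reshape(-1,2).max(0))
E
```

```text
t 9.9 p [ 0.3904 -0.2744  0.1262] yaw 11.7 tilt [ 0.  0. -1.] grip 0.7 0.0 F [ 1.3 -0.6 -0.2]
shift [-0.0322  0.1467  0.0263] rz -0.3
side marker [ 543.3 -277.4   24.8  138.3   11. ] [380 355] [440 390]
```

>>> send_rows([
  [[-0.008,0.037,0.006],[0,0,0],0.06],
  [[-0.008,0.037,0.006],[0,0,0],0.06],
  [[-0.008,0.037,0.006],[0,0,0],0.06],
  [[-0.008,0.036,0.006],[0,0,0],0.06],
  [[0,0,0],[0,0,0],0.05],
])

```text
clock: 10.62
position: [0.5435, -0.274, 0.1015]
orientation: [0.0, 0.626, 0.78, 0.0]
contact_force: [-0.3, 0.6, -1.2]
grip_width: 0.591
gripper_force: 0.0
```

```bash
python3 d.py .541 -.2765 .019 12
```

```text
t 10.62 p [ 0.5435 -0.274   0.1015] yaw 12.4 tilt [ 0.001  0.    -1.   ] grip 0.591 0.0 F [-0.3  0.6 -1.2]
shift [-0.0018 -0.0031  0.0825] rz 0.4
```

>>> send_rows([
  [[-0.0018,-0.003,0.03],[0,0,0],0.05],
  [[0,0,0.03],[0,0,0],0.05],
  [[0,0,0.022],[0,0,0],0.05],
  [[0,0,0],[0,0,0],0.0],
  [[0,0,0],[0,0,0],0.0],
], force=40)

```text
clock: 11.25
position: [0.5386, -0.278, 0.021]
orientation: [0.0, 0.629, 0.777, 0.0]
contact_force: [-4.2, 0.9, 12.4]
grip_width: 0.172
gripper_force: 23.9
```

>>> send_rows([
  [[0,0,0],[0,0,0],0.0],
  [[0,0,0],[0,0,0],0.0],
])

```text
clock: 11.5
position: [0.5389, -0.2778, 0.0211]
orientation: [0.001, 0.629, 0.777, 0.0]
contact_force: [-1.1, 0.7, 2.7]
grip_width: 0.163
gripper_force: 42.7
```

```bash
python3 d.py .5657 -.0913 .1 -14.4
```

```text
t 11.5 p [ 0.5389 -0.2778  0.0211] yaw 12.1 tilt [ 0.002 -0.001 -1.   ] grip 0.163 42.7 F [-1.1  0.7  2.7]
shift [ 0.1767  0.0652 -0.079 ] rz 26.5
```

>>> send_rows([
  [[0,0,-0.04],[0,0,0],0.0],
  [[0,0,-0.05],[0,0,0],0.0],
  [[0,0,0],[0,0,8.8],0.0],
  [[0,0,0],[0,0,8.8],0.0],
  [[0,0,0],[0,0,8.8],0.0],
])

```text
clock: 12.12
position: [0.5385, -0.2774, 0.1107]
orientation: [0.0, 0.791, 0.611, 0.0]
contact_force: [-0.4, 0.3, -1.0]
grip_width: 0.165
gripper_force: 42.2
```

>>> send_rows([
  [[0.046,-0.005,0],[0,0,0],0.0],
  [[0.047,-0.005,0],[0,0,0],0.0],
  [[0.047,-0.005,0],[0,0,0],0.0],
  [[0.047,-0.005,0],[0,0,0],0.0],
  [[0,0,0],[0,0,0],0.0],
])

```text
clock: 12.75
position: [0.5663, -0.086, 0.11]
orientation: [-0.001, 0.787, 0.616, 0.001]
contact_force: [-0.4, -0.4, 0.4]
grip_width: 0.166
gripper_force: 42.2
```

```bash
python3 d.py .5657 -.0913 .0255 -14.4
python3 - <<'E'
from h import *
for n in("side","top"):
    a=ctrl.get_image(n)[:,:,::-1];cv2.imwrite(f"pics/{n}6.png",a)
a=cv2.imread("pics/side6.png")[250:450,200:466];b=cv2.imread("pics/top6.png")[210:360,210:490]
cv2.imwrite("pics/c6.png",np.vstack([cv2.resize(i,(560,y),interpolation=2) for i,y in((a[:130],274),(b,300))]))
E
```

```text
t 12.75 p [ 0.5663 -0.086   0.11  ] yaw -13.9 tilt [ 0.     0.003 -1.   ] grip 0.166 42.2 F [-0.4 -0.4  0.4]
shift [-0.0055  0.0007  0.0845] rz 0.5
```

View pics/c6.png

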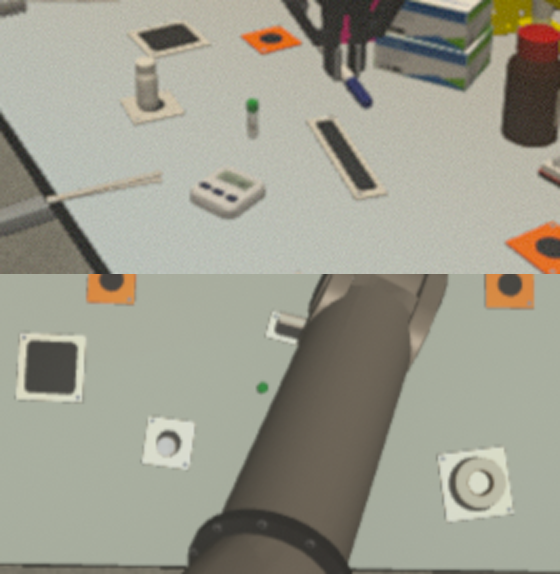

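The marker is held above the bar, seen at side crop (345,85). The tape lies on the ring tile at lower (478,483). I correct and lower.

>>> send_rows([
  [[0,0,0.03],[0,0,0],0.0],
  [[0,0,0.03],[0,0,0],0.0],
  [[0,0,0],[0,0,0],0.0],
])

```text
clock: 13.22
position: [0.5634, -0.0931, 0.0487]
orientation: [-0.001, 0.791, 0.612, -0.002]
contact_force: [-0.0, -0.3, -0.2]
grip_width: 0.161
gripper_force: 42.2
```

```bash
python3 d.py .5657 -.0913 .0258 -14.4
python3 - <<'E'
from h import *
im=cv2.imread("pics/top6.png")
lab=cv2.cvtColor(im,cv2.COLOR_BGR2LAB).astype(int); print(im[302:328:3,432:466:3].min(2))
E
```

```text
t 13.22 p [ 0.5634 -0.0931  0.0487] yaw -14.5 tilt [-0.004 -0.001 -1.   ] grip 0.161 42.2 F [-0.  -0.3 -0.2]
shift [0.0024 0.0019 0.0229] rz -0.1
[[183 202 202 169 114 139 158 178 191 198 197 159]
 [203 202 124 124 165 166 166 166 167 189 194 158]
 [203 175  83 165 166 161 133 131 166 167 195 160]
 [202 105 141 167 162 201 200 144 128 166 174 157]
 [201  86 150 165 186 202 201 194  86 167 169 166]
 [201  97 127 166 162 201 201 146 134 167 179 169]
 [189 157  77 164 166 149 117 133 166 167 193 173]
 [190 202  94 101 164 166 166 166 166 182 198 197]
 [164 202 201 129  83 131 143 140 190 198 197 185]]
```

>>> send_rows([
  [[0.0024,0.0019,0.01],[0,0,0],0.0],
  [[0,0,0.0125],[0,0,0],0.0],
  [[0,0,0],[0,0,0],0.0],
])

```text
clock: 13.6
position: [0.5673, -0.0895, 0.027]
orientation: [-0.0, 0.79, 0.613, -0.0]
contact_force: [0.7, 0.2, 0.2]
grip_width: 0.163
gripper_force: 42.2
```

```bash
python3 d.py .5657 -.0913 .0255 -14.4
```

```text
t 13.6 p [ 0.5673 -0.0895  0.027 ] yaw -14.4 tilt [-0.001  0.    -1.   ] grip 0.163 42.2 F [0.7 0.2 0.2]
shift [-0.0021 -0.0011  0.0015] rz 0.0
```

>>> send_rows([
  [[-0.001,-0.001,0.0015],[0,0,0],0.0],
  [[0,0,0],[0,0,0],0.04],
  [[0,0,0],[0,0,0],0.05],
  [[0,0,-0.03],[0,0,0],0.05],
  [[0,0,-0.05],[0,0,0],0.06],
])

```text
clock: 14.22
position: [0.5654, -0.09, 0.1059]
orientation: [-0.001, 0.79, 0.613, -0.001]
contact_force: [1.5, 0.7, 0.6]
grip_width: 0.702
gripper_force: 0.0
```

>>> send_rows([
  [[0,0,-0.02],[0,0,-8.4],0.08],
  [[0,0,0],[0,0,-8.4],0.08],
  [[0,0,0],[0,0,-8.4],0.08],
  [[0,0,0],[0,0,-8.3],0.08],
  [[0,0,0],[0,0,0],0.08],
])

```text
clock: 14.85
position: [0.5665, -0.0905, 0.1264]
orientation: [0.0, 0.58, 0.814, 0.0]
contact_force: [1.0, -0.7, 0.1]
grip_width: 0.935
gripper_force: 0.0
```

```bash
python3 d.py .425 -.0906 .1 19.1
python3 - <<'E'
from h import *
im=cv2.imread("pics/top6.png")
m=cv2.inRange(cv2.cvtColor(im,cv2.COLOR_BGR2LAB),(0,0,0),(255,255,255))
g=im.min(2); r=((g>158)&(g<172)).astype(np.uint8)*255
# tape top outer/right edge & hole by hough
c=cv2.HoughCircles(cv2.resize(im[295:335,425:470],None,fx=8,fy=8,interpolation=2)[:,:,1],cv2.HOUGH_GRADIENT,1,10,param1=80,param2=20,minRadius=70,maxRadius=115)
for q in c[0][:4]: print((q/8).round(2),ray("top",(425+(q[0]+.5)/8-.5,295+(q[1]+.5)/8-.5),.023).round(4))
s=cv2.imread("pics/side6.png")
E
```

```text
t 14.85 p [ 0.5665 -0.0905  0.1264] yaw 19.1 tilt [ 0.001  0.    -1.   ] grip 0.935 0.0 F [ 1.  -0.7  0.1]
shift [ 0.0461 -0.1339  0.0263] rz -0.0
[22.94 19.69 13.61] [ 0.3888 -0.2684  0.023 ]
[21.69 19.56 12.45] [ 0.3891 -0.2653  0.023 ]
[25.19 19.44 12.51] [ 0.3895 -0.2739  0.023 ]
[20.31 20.94 10.95] [ 0.3857 -0.262   0.023 ]
```

>>> send_rows([
  [[0.0115,-0.0335,0.006],[0,0,0],0.085],
  [[0.0115,-0.0335,0.006],[0,0,0],0.085],
  [[0.0115,-0.0335,0.006],[0,0,0],0.085],
  [[0.0115,-0.0335,0.006],[0,0,0],0.085],
  [[0,0,0],[0,0,0],0.085],
])

```text
clock: 15.48
position: [0.4215, -0.0908, 0.1016]
orientation: [-0.002, 0.581, 0.814, -0.001]
contact_force: [0.2, 0.1, 1.2]
grip_width: 0.994
gripper_force: 0.0
```

```bash
python3 d.py .425 -.0906 .018 19.1
```

```text
t 15.47 p [ 0.4215 -0.0908  0.1016] yaw 18.9 tilt [-0.003  0.001 -1.   ] grip 0.994 0.0 F [0.2 0.1 1.2]
shift [-0.0011  0.0036  0.0836] rz -0.2
```

>>> send_rows([
  [[-0.001,0.0025,0.03],[0,0,0],0.085],
  [[0,0,0.025],[0,0,0],0.085],
  [[0,0,0],[0,0,0],0.085],
])

```text
clock: 15.85
position: [0.4274, -0.091, 0.0462]
orientation: [-0.001, 0.58, 0.814, -0.001]
contact_force: [-0.2, 0.3, 0.4]
grip_width: 0.995
gripper_force: 0.0
```

```bash
python3 d.py .425 -.0906 .018 19.1
```

```text
t 15.85 p [ 0.4274 -0.091   0.0462] yaw 19.0 tilt [-0.002 -0.    -1.   ] grip 0.995 0.0 F [-0.2  0.3  0.4]
shift [ 0.0011 -0.0021  0.0282] rz -0.1
```

>>> send_rows([
  [[0.001,-0.002,0.014],[0,0,0],0.085],
  [[0,0,0.014],[0,0,0],0.085],
  [[0,0,0],[0,0,0],0.05],
  [[0,0,0],[0,0,0],0.05],
  [[0,0,0],[0,0,0],0.05],
], force=40)

```text
clock: 16.48
position: [0.4256, -0.0907, 0.0194]
orientation: [0.0, 0.58, 0.815, 0.0]
contact_force: [-0.1, 0.3, -0.8]
grip_width: 0.683
gripper_force: 42.8
```

>>> send_rows([
  [[0,0,0],[0,0,0],0.05],
])

```text
clock: 16.6
position: [0.4255, -0.0906, 0.0193]
orientation: [0.0, 0.58, 0.815, 0.0]
contact_force: [0.5, 0.6, -0.4]
grip_width: 0.686
gripper_force: 42.9
```

```bash
python3 d.py .5266 .2558 .1 -1.9
```

```text
t 16.6 p [ 0.4255 -0.0906  0.0193] yaw 19.1 tilt [ 0.001 -0.    -1.   ] grip 0.686 42.9 F [ 0.5  0.6 -0.4]
shift [ 0.2941  0.2091 -0.0806] rz 21.0
```

>>> send_rows([
  [[0,0,-0.03],[0,0,0],0.05],
  [[0,0,-0.04],[0,0,10.5],0.05],
  [[0,0,-0.04],[0,0,10.5],0.05],
  [[0.049,0.0128,0],[0,0,0],0.05],
  [[0.05,0.0128,0],[0,0,0],0.05],
])

```text
clock: 17.23
position: [0.4549, 0.0086, 0.13]
orientation: [0.0, 0.719, 0.695, 0.001]
contact_force: [0.5, -0.4, -0.6]
grip_width: 0.683
gripper_force: 43.4
```

>>> send_rows([
  [[0.05,0.0128,0],[0,0,0],0.05],
  [[0.05,0.0128,0],[0,0,0],0.05],
  [[0.05,0.0128,0],[0,0,0],0.05],
  [[0.05,0.0128,0],[0,0,0],0.05],
  [[0.05,0.0128,0],[0,0,0],0.05],
])

```text
clock: 17.85
position: [0.5263, 0.257, 0.1292]
orientation: [-0.0, 0.718, 0.696, 0.0]
contact_force: [0.6, -0.8, -1.0]
grip_width: 0.686
gripper_force: 43.4
```

>>> send_rows([
  [[0,0,0.03],[0,0,0],0.05],
  [[0,0,0.03],[0,0,0],0.05],
  [[0,0,0],[0,0,0],0.05],
])

```text
clock: 18.23
position: [0.5244, 0.2546, 0.0673]
orientation: [-0.0, 0.718, 0.696, -0.002]
contact_force: [0.5, 0.7, 0.0]
grip_width: 0.687
gripper_force: 43.4
```

```bash
python3 d.py .5266 .2558 .0238 -1.9
python3 - <<'E'
from h import *
for n in("side","top"):
    a=ctrl.get_image(n)[:,:,::-1];cv2.imwrite(f"pics/{n}7.png",a)
a=cv2.imread("pics/side7.png")[210:410,200:440];b=cv2.imread("pics/top7.png")[210:345,200:500]
cv2.imwrite("pics/c7.png",np.vstack([cv2.resize(i,(600,y),interpolation=2) for i,y in((a[:120],300),(b,270))]))
E
```

```text
t 18.23 p [0.5244 0.2546 0.0673] yaw -1.8 tilt [-0.004 -0.003 -1.   ] grip 0.687 43.4 F [0.5 0.7 0. ]
shift [0.0014 0.0024 0.0434] rz 0.1
```

View pics/c7.png

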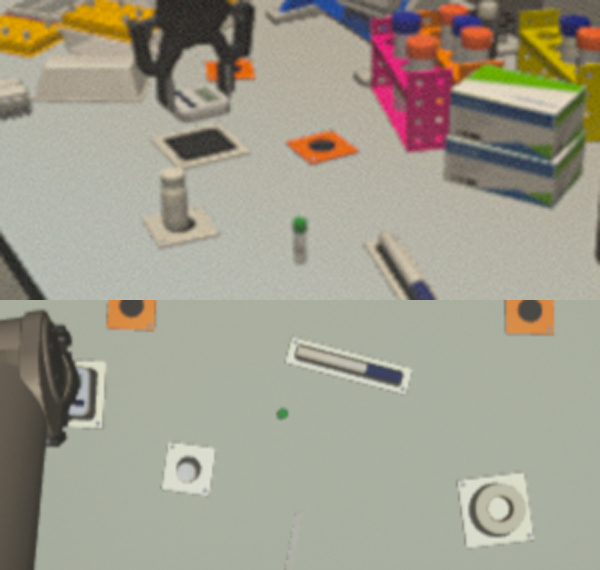

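The timer is held above the square tile. The marker lies on its bar at lower (348,365), the bottle is on its disc at (187,468) and the tape is on its ring at (497,510). The tube at (282,413) is unmoved. I place the timer.

>>> send_rows([
  [[0.001,0.002,0.02],[0,0,0],0.05],
  [[0,0,0.015],[0,0,0],0.05],
  [[0,0,0],[0,0,0],0.05],
  [[0,0,0],[0,0,0],0.05],
])

```text
clock: 18.82
position: [0.5283, 0.2561, 0.0341]
orientation: [0.0, 0.719, 0.695, -0.0]
contact_force: [0.3, -0.2, -0.1]
grip_width: 0.688
gripper_force: 43.4
```

```bash
python3 d.py .5266 .2558 .0238 -1.9
python3 - <<'E'
from h import *
im=cv2.imread("pics/top7.png"); g=im.min(2)
# bottle: cap top circle, tile outline centre; marker outline within tile
hsv=cv2.cvtColor(im,cv2.COLOR_BGR2HSV)
def hough(box,r0,r1,z,p2=15):
    x0,y0,x1,y1=box
    c=cv2.HoughCircles(cv2.resize(im[y0:y1,x0:x1],None,fx=8,fy=8,interpolation=2)[:,:,1],cv2.HOUGH_GRADIENT,1,8,param1=80,param2=p2,minRadius=r0,maxRadius=r1)
    for q in ([] if c is None else c[0][:3]): print((q/8).round(2),ray("top",(x0+(q[0]+.5)/8-.5,y0+(q[1]+.5)/8-.5),z).round(4))
print("bottle cap (z.062)"); hough((280,280,310,310),30,50,.062)
print("tape"); hough((425,295,470,335),94,106,.023)
tile=(g>185).astype(np.uint8)*255
for n,b in dict(disc=(278,278,310,310),bar=(340,225,412,262),ring=(425,295,470,335)).items():
    c=blobs(tile,b)[0]; c=np.vstack([q for q in blobs(tile,b)]); print(n,rect("top",c,.004))
bl=cv2.inRange(hsv,(105,70,0),(135,255,255))
for c in blobs(bl,(340,225,412,262)): print("cap",rect("top",c,.012))
w=((g>140)&(g<182)&(cv2.blur(g,(1,1))>0)).astype(np.uint8)*255
print(g[228:256:2,342:408:4])
E
```

```text
t 18.82 p [0.5283 0.2561 0.0341] yaw -1.9 tilt [-0. -0. -1.] grip 0.688 43.4 F [ 0.3 -0.2 -0.1]
shift [-0.0003 -0.0017  0.0103] rz 0.0
bottle cap (z.062)
[13.31 15.69  4.39] [0.4308 0.1073 0.062 ]
[14.31 13.81  6.04] [0.4353 0.105  0.062 ]
[12.94 16.94  5.58] [0.4278 0.1081 0.062 ]
tape
[25.31 19.31 12.61] [ 0.3898 -0.2742  0.023 ]
[21.94 19.94 12.61] [ 0.3882 -0.2659  0.023 ]
disc [433.1 107.9  57.8  57.8  82.6]
bar [561.6 -90.  154.4  30.8  77.9]
ring [ 386.7 -272.7   82.    81.8    7.9]
cap [ 554.2 -133.3   39.6    9.7   76.5]
[[160 163 154 159 160 160 160 160 160 161 161 159 160 160 161 160 160]
 [160 183 195 175 161 160 161 160 160 160 161 161 160 161 161 160 160]
 [160 199 139 179 197 172 158 161 160 161 161 161 161 160 161 160 160]
 [160 201 165 134 145 185 186 168 161 160 161 161 161 160 160 161 161]
 [158 199 163 173 166 130 143 185 183 166 160 160 161 161 161 160 159]
 [161 198 100 142 167 178 165 126 150 186 174 157 160 161 160 161 160]
 [148 204 130  89 110 149 172 176 161 123 165 192 169 160 160 161 160]
 [160 164 190 185 129  88 116 152 177 177 155  88 163 195 173 158 161]
 [161 161 160 174 194 183 128  87 120 156 169  62  62 100 171 200 164]
 [161 161 161 161 162 180 199 178 110  87  97  61  61  61  65 191 161]
 [160 161 161 161 161 161 151 181 199 160 105  74  62  60  62 188 160]
 [161 160 161 161 161 161 160 160 152 185 200 159  98  73  65 201 161]
 [161 160 161 161 161 161 162 161 161 159 153 187 199 152  99 202 161]
 [160 161 162 161 161 161 161 161 161 160 161 159 145 185 199 186 161]]
```

>>> send_rows([
  [[0,-0.0015,0.005],[0,0,0],0.05],
  [[0,0,0.0045],[0,0,0],0.05],
  [[0,0,0],[0,0,0],0.05],
  [[0,0,0],[0,0,0],0.08],
  [[0,0,0],[0,0,0],0.085],
])

```text
clock: 19.45
position: [0.5269, 0.2563, 0.0248]
orientation: [0.0, 0.719, 0.696, 0.0]
contact_force: [-0.2, 0.1, -0.2]
grip_width: 0.996
gripper_force: 0.0
```

>>> send_rows([
  [[0,0,0],[0,0,0],0.085],
  [[0,0,-0.04],[0,0,0],0.085],
  [[0,0,-0.06],[0,0,0],0.085],
  [[0.05,0,-0.05],[0,0,0],0.085],
  [[0.06,0,0],[0,0,0],0.085],
])

```text
clock: 20.08
position: [0.5332, 0.3608, 0.1739]
orientation: [0.001, 0.72, 0.694, 0.004]
contact_force: [0.2, -0.2, 0.0]
grip_width: 0.997
gripper_force: 0.0
```

>>> send_rows([
  [[0.06,0,0],[0,0,0],0.085],
  [[0.06,0,0],[0,0,0],0.085],
  [[0.05,-0.05,0],[0,0,0],0.085],
  [[0.0,-0.05,0],[0,0,0],0.085],
  [[0,0,0],[0,0,0],0.085],
])

```text
clock: 20.7
position: [0.4359, 0.5299, 0.1679]
orientation: [-0.001, 0.716, 0.698, -0.002]
contact_force: [0.6, -0.3, 0.6]
grip_width: 0.997
gripper_force: 0.0
```

```bash
python3 d.py .3 .5 .2 -1.9
python3 - <<'E'
from h import *
for n in("side","top"):
    a=ctrl.get_image(n)[:,:,::-1];cv2.imwrite(f"pics/{n}8.png",a)
a=cv2.imread("pics/side8.png")[230:430,200:440];b=cv2.imread("pics/top8.png")[210:345,200:500]
cv2.imwrite("pics/c8.png",np.vstack([cv2.resize(i,(600,y),interpolation=2) for i,y in((a[:120],300),(b,270))]))
E
```

```text
t 20.7 p [0.4359 0.5299 0.1679] yaw -1.5 tilt [-0.004 -0.    -1.   ] grip 0.997 0.0 F [ 0.6 -0.3  0.6]
shift [-0.0334 -0.1352 -0.0316] rz 0.4
```

View pics/c8.png

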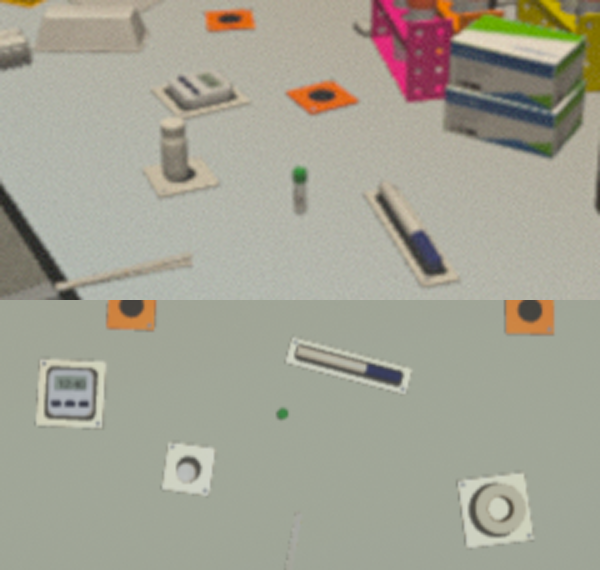

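All four things sit on their tiles, and the tube still stands at lower (282,413). I do one numeric check of the bottle, across the two views, before handing in.

Run:
```python
from h import *
s=cv2.imread("pics/side8.png"); g=s.min(2)
x0=cv2.cvtColor(s,cv2.COLOR_BGR2GRAY)
print(g[280:306:2,256:292])
for u in (269,270): print(u,ray("side",(u,290),.033))
t=cv2.imread("pics/top8.png").min(2); print(t[284:306,284:304])
```

```text
[[168 169 167 167 165 169 165 165 146 151 160 163 168 169 164 146 137 124
  147 163 169 169 169 166 166 166 167 167 164 164 165 167 167 165 167 165]
 [166 168 171 169 171 169 168 162 130  99 106 105 117 113 100  96  90 105
  148 166 169 167 163 167 166 167 168 166 166 167 165 167 170 167 163 170]
 [168 170 170 168 168 169 170 168 142 112 101 101 104 107 103 101 102 116
  150 168 168 169 165 171 165 167 163 167 167 166 167 169 165 164 166 166]
 [170 168 169 168 167 170 170 161 143 133 136 132 139 137 138 138 130 126
  133 153 166 169 168 166 167 167 167 168 167 173 169 168 168 167 170 162]
 [170 172 165 173 168 170 173 166 137 115 118 121 129 131 123 120 116 105
  121 153 167 171 172 169 167 169 167 169 168 165 169 167 168 168 168 166]
 [171 169 167 171 169 173 162 163 137 109 113 114 117 116 117 112 102  99
  115 152 168 168 167 170 170 168 170 168 164 171 169 164 166 170 166 172]
 [170 172 169 167 172 172 173 166 142 114 103 111 118 113 109 109 111 103
  105 151 165 162 163 165 160 166 165 166 170 162 169 170 163 165 173 168]
 [165 172 172 172 168 171 173 167 144 114 107 109 110 109
[... 2086 characters left out ...]
 181 196
  198 197]
 [194 194 195 193 188 181 184 185 187 185 181 178 163 131 119 164 191 196
  197 197]
 [194 195 194 194 188 178 179 183 185 184 176 166 148 137 156 186 196 197
  198 198]
 [193 194 195 194 193 188 181 177 177 175 166 149 156 173 188 196 197 198
  198 198]
 [194 194 193 195 195 195 192 179 175 174 174 165 186 193 196 197 198 198
  197 198]
 [194 194 195 195 195 195 195 193 193 194 194 194 196 197 197 197 197 198
  197 198]
 [192 193 194 195 196 195 196 196 196 196 196 196 197 196 197 198 198 196
  191 196]
 [176 177 183 190 193 194 195 194 194 194 197 196 196 197 197 197 196 186
  172 185]
 [146 150 162 173 174 175 179 176 178 183 191 195 196 197 196 195 195 177
  157 174]]
```

```bash
python3 -c "
from bench import ctrl
print(abs(ctrl.observe()['qd']).max()); print(ctrl.job_done())"
```

```text
0.03397446940253724
the job is handed in; nothing more can be done
None
```

I handed the job in at about 21 s with the timer, tape, bottle and marker each released on its own tile and the green-capped tube still standing where it was; the bottle is the least centred, about 5 mm off its silhouette (limit 10 mm), and no verdict came back.

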